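Find the sensor housing that rattles

TASK

One of the three sealed sensor housings on the sloping rack has a weight come loose inside. Pick the housings up one at a time and, well clear of the rack, gently tip each end down in turn until you have felt the weight roll both ways in one of them; lay that one flat, top up, in the red repair tray and have the other two lying on the rack's slope, top up. Handle the housings gently and leave the other things on the bench alone.

Things in the scene. Friction and masses are not known exactly. Their poses are not given: they have to be found in the camera images.
- housing_a_center (a point): A sealed grey sensor housing: box 110 long (x) x 44 wide (y) x 40 mm high (z), about 340 g in all, blue patch on top, brass connector stub (14 mm dia., 12 mm long) on its +x end. All three look alike. The point is the middle of the box, 20 mm above its underside; x runs along it to the connector, z out of its top. It starts lying on the rack, connector end uphill.
- housing_b_center (a point): Another sealed grey sensor housing: box 110 long (x) x 44 wide (y) x 40 mm high (z), about 340 g in all, blue patch on top, brass connector stub (14 mm dia., 12 mm long) on its +x end. All three look alike. The point is the middle of the box, 20 mm above its underside; x runs along it to the connector, z out of its top. It starts lying on the rack, connector end uphill.
- housing_c_center (a point): Another sealed grey sensor housing: box 110 long (x) x 44 wide (y) x 40 mm high (z), about 340 g in all, blue patch on top, brass connector stub (14 mm dia., 12 mm long) on its +x end. All three look alike. The point is the middle of the box, 20 mm above its underside; x runs along it to the connector, z out of its top. It starts lying on the rack, connector end uphill.
- rack_deck (a point): The fixed inspection rack: an aluminium deck 140 long x 325 mm wide that rises at 30 degrees away from the robot; a blue lip 14 mm high along its low edge keeps the housings from sliding down. The point is the middle of the deck's upper surface, 62 mm above the bench. Its axes are level: x towards the high edge, y along the width, z up.
- rack: The same rack; origin on the bench under the deck's middle, same axes. Dark printed lanes 56 mm wide at y = -105, 0 and +105 mm hold one housing each, its low face against the lip, its middle 6.5 mm downhill from the lane's middle, its x axis up the slope.
- tray: The fixed red repair tray, open on top, 190 (x) x 150 (y) mm outside, 20 mm high, walls 5 mm, inner floor 5 mm above the bench; empty at the start. Origin at the centre of its underside.
- housing_a: The housing of that letter; origin at the centre of its underside, axes as for its middle. Two housings, never the same ones, have their 120 g weight mounted firmly at the middle.
- housing_b: The housing of that letter; origin at the centre of its underside, axes as for its middle. In one housing the 120 g weight is a 30 mm ball rolling freely 36 mm either way from the middle along the length, once tipped some 10 degrees; on the rack it lies at the low end.
- housing_c: The housing of that letter; origin at the centre of its underside, axes as for its middle. End to end, the loose ball shifts the housing's balance by 0.08 N m about its y axis and knocks lightly; all three weigh much the same.
- board: Bystander: a green circuit board 70 x 100 mm with low parts, lying flat on the robot's side of the rack; origin at the centre of its underside.
- jar: Bystander: a clear closed jar 52 mm across, 60 mm high, beyond the rack and tray; origin at the centre of its underside.
- screwdriver: Bystander: a screwdriver with orange handle, about 200 mm long, lying crosswise beyond the rack and tray; origin near its middle.

How it is judged:
By the outcome, as a careful person would: the job done as asked, in the order asked, and still so for the second after the job is handed in, with the robot touching nothing.
It also fails if it takes over 72 s, if anything falls off the work surface, if the arm or the gripper's body presses on something with over 40 N, if the wrist force passes 120 N, or if a joint passes its speed limit or range.

ROBOT

A 6-joint arm with a two-finger parallel gripper is mounted at the origin on the work surface. World frame = base frame: x ahead of the robot, y to its left, z up, the work surface at z = 0. Lengths are in m, angles in rad, forces in N, time in s.
With the tool pointing down it reaches from about 0.425 to 1.125 m from the base axis. Payload 14.9 kg.
Tool frame: the origin (TCP) lies on the centre line of the jaws, within the pads' length; the fingertips stand 14 mm ahead of it and the grasp point (between the pads) lies 5 mm behind it; z points along the fingers, y is the direction in which the jaws open and shut (so a half turn about z gives the same grasp; the last joint's range is limited). The gripper opens to 91 mm and grips with 3 to 60 N. Pads are 32 mm wide; open, the fingers measure 118 mm over their backs; the gripper's body (76 mm by 178 mm) begins 60 mm behind the grasp point.
Start: joints at [-1.212, 0.379, 1.734, -0, 1.028, -0.033], TCP at [0.267, -0.647, 0.228] pointing down, gripper open.
Joint ranges: [-2.77, 2.77], [-0.74, 2.19], [0, 2.66], [-1.06, 4.2], [0.31, 2.87], [-3.08, 3.08]. Speed limits (rad/s): [1.89, 1.89, 2.39, 3.14, 3.14, 3.14].

INTERFACE

Orientations are given as a rotation vector (axis times angle).
In Python, from rig import r, snapshot, camera_params gives the robot as it stands.
- The arm moves only by the tool jog_arm, never from a script. Its argument "series" is one flat list of numbers, 7 for each row, row after row: the opening, from 0 (shut) to 1 (fully open), then the shift along the tool's x, y, z in m, then the turn, a rotation vector about the tool's x, y, z in degrees. A call has exactly 10 rows; each row shifts and turns the pose as measured when the row begins, along the tool's axes as they then stand; what a row does not reach is not made up. A row lasts 1/8 s, in which the tool goes at most 62.5 mm and 10.7 degrees, less where a joint would pass 70% of its speed; a pose out of reach is approached as far as the arm can. A call with a gripper value outside its range is refused whole. The fingers move at their own pace and stop on an object; "grip_force" is the grip in N (left out, the last holds). Time passes only in rows, so rows that do not move let the fingers close, or fill a call up. It gives the time, the measured TCP pose, the force and the opening at its end, in the units of the state.
- r.get_state(): the state, without advancing time (a new reading comes with each control period).
- snapshot(name): name is "scene" or "top" or "wrist"; returns the picture (384x512x3 uint8, red, green, blue); there is no depth.
- camera_params(name): a dict with "fx", "fy", "cx", "cy" (pixels), "D" ([k1, k2, p1, p2, k3] as OpenCV has them; the pictures are not rectified), "cam_to_world" (4x4, takes a point from camera to world coordinates). Camera axes: x right, y down, z forward; pixel columns grow to the right and rows downward; lengths in m; the calibration is good to about 2 mm. A picture is of the moment at which its call begins: read the wrist's pose just before it. camera_params takes no time and is no camera call; for the wrist camera it gives the pose at the moment of the call.
- r.hand_in(): hands the job in, once; it reports no verdict.
The state is a dict: "time": time; "joints": joint angles; "joint_velocities": joint speeds; "tau": joint torques, N m; "tool_pos": TCP position; "tcp_rot": TCP orientation; "ft_force": force on the tool from outside, world axes, zero at the start; "moment": the same for the moment, N m; "width": finger opening in m.
Only numpy, scipy, OpenCV 4.12 (cv2) and the standard library are available. Lean on these libraries where they do the work, as an engineer would, in place of code of your own. Each camera call takes 0.05 s, during which the arm holds its last target.

## Working session

There is one attempt and no reset: what is moved stays moved. The work goes in short steps, Python scripts to look and compute and a tool call to move; the robot and the scene stay as the last step left them, time stands still between calls to the robot, and variables do not carry over. Pictures are saved under pics/ and viewed, and the job is handed in when it is done.

Besides the shell and the picture viewer there is one more tool, called after "Emit:" as a command line: name --argument value ..., lists and objects as JSON in quotes. jog_arm: Moves the arm, as the interface text tells. Its arguments: {"type":"object","properties":{"series":{"type":"array","items":{"type":"number"}},"grip_force":{"type":"number"}},"required":["series"]}

```bash
ls; mkdir -p pics; cat > h.py <<'E'
import numpy as np, cv2, json
from rig import r, snapshot, camera_params
from scipy.spatial.transform import Rotation as R
def snap(n,f):
    im=snapshot(n); cv2.imwrite('pics/'+f,im[:,:,::-1]); return im
def ray(P,uv):
    K=np.array([[P['fx'],0,P['cx']],[0,P['fy'],P['cy']],[0,0,1.]])
    n=cv2.undistortPoints(np.array(uv,float).reshape(-1,1,2),K,np.array(P['D'])).reshape(-1,2)
    T=np.array(P['cam_to_world']); d=np.c_[n,np.ones(len(n))]@T[:3,:3].T
    return T[:3,3],d
def onplane(P,uv,p0,nrm=(0,0,1)):
    o,d=ray(P,uv); nrm=np.array(nrm,float); p0=np.array(p0,float)
    t=((p0-o)@nrm)/(d@nrm); return o+d*t[:,None]
def proj(P,X):
    T=np.linalg.inv(np.array(P['cam_to_world']))
    K=np.array([[P['fx'],0,P['cx']],[0,P['fy'],P['cy']],[0,0,1.]])
    return cv2.projectPoints(np.array(X,float).reshape(-1,1,3),cv2.Rodrigues(T[:3,:3])[0],T[:3,3],K,np.array(P['D']))[0].reshape(-1,2)
E
python3 - <<'E'
from h import *
for n in ['scene','top']:
    snap(n,n+'0.png'); P=camera_params(n); print(n,P['fx'],P['D'],np.round(P['cam_to_world'],3).tolist())
s=r.get_state(); print({k:np.round(v,3).tolist() for k,v in s.items()})
E
```

```text
pics
scene 458.0570701903792 [-0.15203168  0.          0.          0.          0.        ] [[-0.417, 0.552, -0.723, 1.239], [0.909, 0.234, -0.345, 0.309], [-0.021, -0.801, -0.599, 0.618], [0.0, 0.0, 0.0, 1.0]]
top 358.51069030361384 [-0.09225683  0.          0.          0.          0.        ] [[-0.024, -0.987, 0.157, 0.455], [-1.0, 0.024, -0.007, 0.005], [0.003, -0.157, -0.988, 0.722], [0.0, 0.0, 0.0, 1.0]]
{'time': 0.1, 'joints': [-1.212, 0.379, 1.735, -0.0, 1.029, -0.033], 'joint_velocities': [0.002, -0.002, -0.002, 0.0, -0.001, -0.001], 'tau': [0.001, -76.504, -43.53, 0.065, 0.04, -0.0], 'tool_pos': [0.267, -0.647, 0.227], 'tcp_rot': [-3.081, -0.611, 0.0], 'ft_force': [-0.191, 0.27, -0.708], 'moment': [0.029, 0.017, -0.042], 'width': 0.091}
```

View pics/scene0.png

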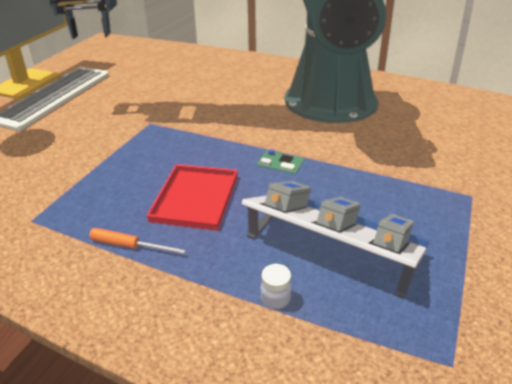

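View pics/top0.png

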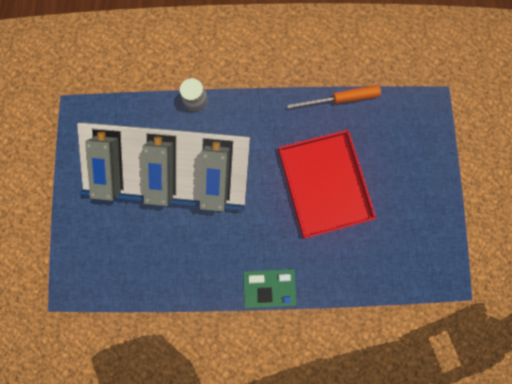

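The scene shows three grey housings with blue patches on the rack: top-view pixels (99,172), (155,176) and (213,182). The tray is at about (326,185), the board at (270,288), the jar at (192,93) and the screwdriver at (335,98). Next I'll measure positions.

```bash
cat > m1.py <<'E'
from h import *
im=cv2.imread('pics/top0.png'); hsv=cv2.cvtColor(im,cv2.COLOR_BGR2HSV); P=camera_params('top')
H,S,V=cv2.split(hsv)
big=cv2.resize(im[110:220,60:390],None,fx=2.4,fy=2.4,interpolation=cv2.INTER_NEAREST); cv2.imwrite('pics/topz.png',big)
def comps(m,amin):
    n,l,st,c=cv2.connectedComponentsWithStats(m.astype(np.uint8)); return [(c[i],l==i,st[i,4]) for i in range(1,n) if st[i,4]>amin]
# white deck
w=(S<60)&(V>140); w[:110]=0; w[260:]=0; w[:,270:]=0
cs=max(comps(w,200),key=lambda c:c[2]); pts=np.argwhere(cs[1])[:,::-1].astype(float)
ch=cv2.convexHull(pts.astype(np.float32)); ap=cv2.approxPolyDP(ch,4,True).reshape(-1,2); print('deck hull',ap.tolist())
for z in (.097,.027): print(z,np.round(onplane(P,ap,(0,0,z)),4).tolist())
# patches
b=(H>100)&(H<125)&(S>170)&(V>110); b[:120]=0;b[230:]=0;b[:,270:]=0
for c,m,a in comps(b,80):
    q=np.argwhere(m)[:,::-1].astype(np.float32); rr=cv2.minAreaRect(q); print('patch',c,a,rr)
red=((H<8)|(H>172))&(S>150)&(V>90); 
cs=max(comps(red,500),key=lambda c:c[2]); q=np.argwhere(cs[1])[:,::-1].astype(np.float32)
ap=cv2.approxPolyDP(cv2.convexHull(q),6,True).reshape(-1,2); print('tray',ap.tolist(),cv2.minAreaRect(q))
X=onplane(P,ap,(0,0,.02)); print(np.round(X,4).tolist(),X.mean(0),np.linalg.norm(np.diff(X,axis=0),axis=1))
E
python3 m1.py
```

```text
deck hull [[249.0, 138.0], [244.0, 204.0], [83.0, 188.0], [78.0, 123.0]]
0.097 [[0.6491, 0.0133, 0.097], [0.5291, 0.0245, 0.097], [0.5646, 0.3151, 0.097], [0.6883, 0.3327, 0.097]]
0.027 [[0.6708, 0.0142, 0.027], [0.5374, 0.0267, 0.027], [0.5769, 0.3499, 0.027], [0.7144, 0.3694, 0.027]]
patch [ 98.5515873  170.83333333] 252 ((98.50000762939453, 171.00001525878906), (24.639423370361328, 10.354796409606934), 86.42366790771484)
patch [154.51724138 176.30172414] 232 ((154.5, 176.5), (23.0, 9.0), 90.0)
tray [[375.0, 218.0], [303.0, 237.0], [279.0, 147.0], [347.0, 130.0]] ((326.43536376953125, 182.82818603515625), (94.6374740600586, 75.65679931640625), 74.57783508300781)
[[0.5038, -0.2317, 0.02], [0.4707, -0.0867, 0.02], [0.6526, -0.046, 0.02], [0.686, -0.1874, 0.02]] [ 0.57828138 -0.13797274  0.02      ] [0.14873728 0.18642839 0.14526805]
```

View pics/topz.png

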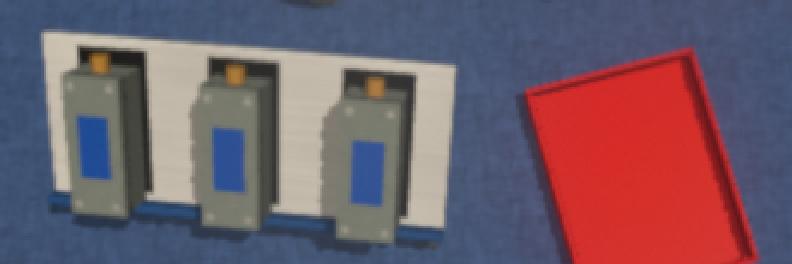

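```bash
cat > m2.py <<'E'
from h import *
im=cv2.imread('pics/top0.png'); hsv=cv2.cvtColor(im,cv2.COLOR_BGR2HSV); P=camera_params('top')
H,S,V=cv2.split(hsv)
yaw=-np.arctan2(.0392,.3194); print('yaw',np.degrees(yaw))
Rz=R.from_euler('z',yaw).as_matrix(); C=np.array([.6687,.173,.097])-Rz@[.0606,0,.035]; print('C',C)
Rh=Rz@R.from_euler('y',-30,degrees=True).as_matrix()
b=np.zeros(H.shape,np.uint8); 
print(hsv[185,213],hsv[175,155],hsv[215,120])
b=((H>100)&(H<125)&(S>165)&(V>130)).astype(np.uint8)
for x0,x1 in((85,112),(142,168),(200,224)):
    m=np.zeros_like(b); m[150:205,x0:x1]=b[150:205,x0:x1]; n,l,st,c=cv2.connectedComponentsWithStats(m); i=1+np.argmax(st[1:,4])
    q=np.argwhere(l==i)[:,::-1].astype(np.float32); rr=cv2.minAreaRect(q)
    X=onplane(P,[rr[0]],C+Rh@[0,0,.04],Rh[:,2])[0]; print(c[i],st[i],rr[0],'top',X.round(4),'center',(X-.02*Rh[:,2]).round(4),'deckcoord',(Rh.T@(X-C)).round(4))
    # patch outline on plane
    bx=onplane(P,cv2.boxPoints(rr),C+Rh@[0,0,.04],Rh[:,2]); print((Rh.T@(bx-C).T).T.round(4)[:,:2].tolist())
for y in(-.105,0,.105):
    print('expected center',(C+Rh@[-.0065,y,.02]).round(4), proj(P,[C+Rh@[-.0065,y,.04]]).round(1))
E
python3 m2.py
```

```text
yaw -6.996927015122156
C [0.60855131 0.18038206 0.062     ]
[110 168 147] [110 175 147] [109 112 114]
[ 98.51361868 170.81322957] [ 93 159  12  25 257] (98.46682739257812, 171.00221252441406) top [0.596  0.2892 0.0933] center [0.6059 0.288  0.076 ] deckcoord [-0.0066  0.1065  0.04  ]
[[0.0152, 0.1165], [0.0184, 0.0964], [-0.0289, 0.0964], [-0.0324, 0.117]]
[154.406639   176.08713693] [149 164  11  25 241] (154.0, 176.0) top [0.5839 0.1857 0.0937] center [0.5938 0.1844 0.0764] deckcoord [-0.0059  0.0022  0.04  ]
[[0.0159, 0.011], [0.0176, -0.0072], [-0.0282, -0.0067], [-0.0301, 0.012]]
[212.52054795 189.01369863] [208 183  10  11  73] (212.5, 188.0) top [0.5605 0.0808 0.0876] center [0.5704 0.0796 0.0703] deckcoord [-0.018  -0.1047  0.04  ]
[[-0.0093, -0.0962], [-0.0076, -0.1124], [-0.0268, -0.1132], [-0.0285, -0.0969]]
expected center [0.5802 0.0781 0.0761] [[212.9 182. ]]
expected center [0.593  0.1823 0.0761] [[155.2 176.4]]
expected center [0.6058 0.2865 0.0761] [[ 99.3 171. ]]
```

```bash
cat >> h.py <<'E'
yaw=np.radians(-7.0); Rz=R.from_euler('z',yaw).as_matrix()
C=np.array([.6086,.1814,.062])
Rh=Rz@R.from_euler('y',-30,degrees=True).as_matrix()
def toolrot(Rh): return np.c_[Rh[:,0],-Rh[:,1],-Rh[:,2]]
def lane(i,up=0.,gp=.008):  # i -1,0,1 : TCP grasp pose
    c=C+Rh@[-.0065,.105*i,.02]; return c+Rh[:,2]*(gp-.005+up), toolrot(Rh)
def level(p,pitch=0,y=yaw): # pitch>0: connector (+x) end down
    Q=R.from_euler('z',y)*R.from_euler('y',pitch,degrees=True); return np.array(p),toolrot(Q.as_matrix())
def cur():
    s=r.get_state(); return np.array(s['tool_pos']),R.from_rotvec(s['tcp_rot']).as_matrix(),s
def plan(tp,tR,N):
    p,Q,s=cur(); t=Q.T@(tp-p); w=R.from_matrix(Q.T@tR).as_rotvec()
    k=R.from_rotvec(w/N).as_matrix(); S=np.zeros((3,3)); A=np.eye(3)
    for i in range(N): S+=A; A=A@k
    q=np.linalg.solve(S,t)
    print('err mm',(t*1000).round(1),'deg',np.degrees(w).round(2),'| row shift m',q.round(4),'|',np.linalg.norm(q).round(4),'turn',np.degrees(w/N).round(2), '| t',round(s['time'],2),'w',round(s['width'],4),'F',np.round(s['ft_force'],1))
E
python3 - <<'E'
from h import *
tp,tR=lane(-1,.10); print(tp,tR.round(3).tolist())
plan(tp,tR,16)
E
```

```text
[0.52917492 0.08536364 0.16527112] [[0.86, -0.122, 0.496], [-0.106, -0.993, -0.061], [0.5, -0.0, -0.866]]
err mm [ 521.7 -576.4   62.7] deg [-7.76 29.34 28.75] | row shift m [ 0.0222 -0.0434  0.0086] | 0.0495 turn [-0.49  1.83  1.8 ] | t 0.1 w 0.0912 F [-0.2  0.3 -0.7]
```

Emit:
jog_arm --series '[1, 0.022, -0.043, 0.008, -0.5, 1.8, 1.8, 1, 0.022, -0.043, 0.008, -0.5, 1.8, 1.8, 1, 0.022, -0.043, 0.008, -0.5, 1.8, 1.8, 1, 0.022, -0.043, 0.008, -0.5, 1.8, 1.8, 1, 0.022, -0.043, 0.008, -0.5, 1.8, 1.8, 1, 0.022, -0.043, 0.008, -0.5, 1.8, 1.8, 1, 0.022, -0.043, 0.008, -0.5, 1.8, 1.8, 1, 0.022, -0.043, 0.008, -0.5, 1.8, 1.8, 1, 0.022, -0.043, 0.008, -0.5, 1.8, 1.8, 1, 0.022, -0.043, 0.008, -0.5, 1.8, 1.8]'

```text
time: 1.35
tool_pos: [0.3862, -0.1654, 0.1674]
tcp_rot: [3.074, 0.089, 0.517]
ft_force: [0.3, -0.6, -0.6]
width: 0.0912
```

```bash
python3 - <<'E'
from h import *
tp,tR=lane(-1,.10); plan(tp,tR,9); print(cur()[0])
E
```

```text
err mm [ 149.3 -242.9   45.5] deg [-2.48 10.76  9.89] | row shift m [ 0.014  -0.0283  0.0059] | 0.0321 turn [-0.28  1.2   1.1 ] | t 1.35 w 0.0912 F [ 0.3 -0.6 -0.6]
[ 0.38622103 -0.16543816  0.16740507]
```

Emit:
jog_arm --series '[1, 0.016, -0.032, 0.006, -0.3, 1.4, 1.2, 1, 0.016, -0.032, 0.006, -0.3, 1.4, 1.2, 1, 0.016, -0.032, 0.006, -0.3, 1.4, 1.2, 1, 0.016, -0.032, 0.006, -0.3, 1.4, 1.2, 1, 0.016, -0.032, 0.006, -0.3, 1.4, 1.2, 1, 0.016, -0.032, 0.006, -0.3, 1.4, 1.2, 1, 0.016, -0.032, 0.006, -0.3, 1.4, 1.2, 1, 0.016, -0.02, 0.004, -0.3, 1.0, 1.2, 1, 0, 0, 0, 0, 0, 0, 1, 0, 0, 0, 0, 0, 0]'

```text
time: 2.6
tool_pos: [0.5277, 0.0886, 0.184]
tcp_rot: [3.003, -0.178, 0.79]
ft_force: [-0.4, 0.5, 0.2]
width: 0.0914
```

```bash
python3 - <<'E'
from h import *
tp,tR=lane(-1,.10); plan(tp,tR,1); print(cur()[0])
im=snap('wrist','w1.png'); P=camera_params('wrist'); print(P['fx'])
c=C+Rh@[-.0065,-.105,.04]; print(proj(P,[c]+[c+Rh@[a*.055,b*.022,0] for a in(-1,1) for b in(-1,1)]).round(1).tolist())
plan(tp,tR,1)
E
```

```text
err mm [-7.6  3.1 17.2] deg [-0.04  0.51  0.19] | row shift m [-0.0076  0.0031  0.0172] | 0.0191 turn [-0.04  0.51  0.19] | t 2.6 w 0.0914 F [-0.4  0.5  0.2]
[0.52767722 0.08864619 0.18401514]
345.5232503073671
[[264.7, 204.6], [291.1, 269.1], [237.3, 268.9], [295.1, 133.3], [235.3, 133.1]]
err mm [-7.8  2.9 17.3] deg [-0.04  0.49  0.16] | row shift m [-0.0078  0.0029  0.0173] | 0.0192 turn [-0.04  0.49  0.16] | t 2.65 w 0.0913 F [ 0.4 -0.4  0.1]
```

View pics/w1.png

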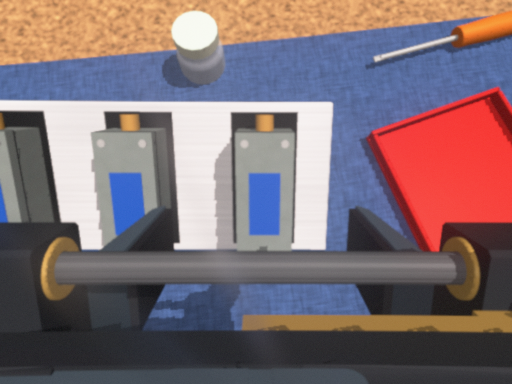

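The wrist view shows the first housing's patch at (265,204), against a prediction of (264.7,204.6), so the calibration and model agree. Descending.

Emit:
jog_arm --series '[1, -0.004, 0.0015, 0.013, 0, 0.3, 0, 1, -0.004, 0.0015, 0.013, 0, 0.2, 0, 1, 0, 0, 0.014, 0, 0, 0, 1, 0, 0, 0.014, 0, 0, 0, 1, 0, 0, 0.014, 0, 0, 0, 1, 0, 0, 0.014, 0, 0, 0, 1, 0, 0, 0.014, 0, 0, 0, 1, 0, 0, 0.01, 0, 0, 0, 1, 0, 0, 0, 0, 0, 0, 1, 0, 0, 0, 0, 0, 0]'

```text
time: 3.9
tool_pos: [0.5729, 0.0936, 0.1203]
tcp_rot: [2.961, -0.205, 0.71]
ft_force: [-0.4, 0.2, 0.1]
width: 0.0912
```

```bash
python3 - <<'E'
from h import *
plan(*lane(-1),1); s=r.get_state(); print(np.round(s['moment'],3))
E
```

```text
err mm [-12.2  11.   41.3] deg [3.63 2.85 0.03] | row shift m [-0.0122  0.011   0.0413] | 0.0445 turn [3.63 2.85 0.03] | t 3.9 w 0.0912 F [-0.4  0.2  0.1]
[0.076 0.274 0.023]
```

```bash
python3 - <<'E'
from h import *
s=r.get_state(); print(np.round(s['joints'],3),np.round(s['joint_velocities'],3))
E
```

```text
[ 0.214  0.258  2.229 -0.77   0.306  2.623] [ 0.001  0.005 -0.001 -0.002 -0.001  0.003]
```

Joint 5 is at its lower limit (0.31), because a tool pointing along the deck normal this close to the base is too straight. I'll grip with the tool pitched 20° about the jaw axis relative to the housing. Jaw contact is unaffected, and the fingertips still clear the deck.

```bash
cat >> h.py <<'E'
REL=20.; GP=.010
def pose(c,pitch,y=yaw,up=0.,updir=None):  # housing centre c at pitch (>0 nose down) -> TCP pose
    Q=R.from_euler('z',y).as_matrix()@R.from_euler('y',pitch,degrees=True).as_matrix()
    T=toolrot(Q@R.from_euler('y',REL,degrees=True).as_matrix())
    u=Q[:,2] if updir is None else np.array(updir)
    return np.array(c)+Q[:,2]*GP+T[:,2]*.005+u*up,T
def lane(i,up=0.,dx=0.): return pose(C+Rh@[-.0065+dx,.105*i,.02],-30,up=up)
E
python3 - <<'E'
from h import *
plan(*lane(-1,.06),4)
plan(*lane(-1,.0),1)
E
```

```text
err mm [-17.   14.9 -20.7] deg [  3.59 -17.15  -0.6 ] | row shift m [-0.0048  0.0036 -0.0048] | 0.0077 turn [ 0.9  -4.29 -0.15] | t 3.9 w 0.0912 F [-0.4  0.2  0.1]
err mm [-14.1  11.1  39.1] deg [  3.59 -17.15  -0.6 ] | row shift m [-0.0141  0.0111  0.0391] | 0.043 turn [  3.59 -17.15  -0.6 ] | t 3.9 w 0.0912 F [-0.4  0.2  0.1]
```

Emit:
jog_arm --series '[1, -0.003, 0.002, -0.01, 0.3, -1.5, 0, 1, -0.003, 0.002, -0.005, 0.7, -3.5, 0, 1, -0.005, 0.003, -0.005, 0.8, -4, 0, 1, -0.005, 0.004, -0.005, 0.9, -4.3, 0, 1, -0.004, 0.003, -0.004, 0.9, -4.3, 0, 1, 0, 0, 0, 0, 0, 0, 1, 0, 0, 0, 0, 0, 0, 1, 0, 0, 0, 0, 0, 0, 1, 0, 0, 0, 0, 0, 0, 1, 0, 0, 0, 0, 0, 0]'

```text
time: 5.15
tool_pos: [0.5388, 0.0856, 0.1423]
tcp_rot: [3.121, -0.204, 0.255]
ft_force: [0.3, 0.2, -0.1]
width: 0.0917
```

```bash
python3 - <<'E'
from h import *
plan(*lane(-1,.06),1)
plan(*lane(-1,.0),1)
s=r.get_state(); print(np.round(s['joints'],3),np.round(s['joint_velocities'],3))
E
```

```text
err mm [ 6.1  1.4 11.6] deg [-0.35  0.69 -0.49] | row shift m [0.0061 0.0014 0.0116] | 0.0132 turn [-0.35  0.69 -0.49] | t 5.15 w 0.0917 F [ 0.3  0.2 -0.1]
err mm [27.3  1.6 67.8] deg [-0.35  0.69 -0.49] | row shift m [0.0273 0.0016 0.0678] | 0.0731 turn [-0.35  0.69 -0.49] | t 5.15 w 0.0917 F [ 0.3  0.2 -0.1]
[ 0.131  0.211  2.163 -0.06   0.61   1.879] [ 0.003 -0.001  0.003 -0.003 -0.003  0.004]
```

Emit:
jog_arm --series '[1, 0.004, 0.001, 0.011, -0.3, 0.5, -0.3, 1, 0.004, 0, 0.011, 0, 0.2, -0.2, 1, 0.004, 0, 0.011, 0, 0, 0, 1, 0.004, 0, 0.011, 0, 0, 0, 1, 0.004, 0, 0.01, 0, 0, 0, 1, 0.004, 0, 0.008, 0, 0, 0, 1, 0.003, 0, 0.006, 0, 0, 0, 1, 0, 0, 0, 0, 0, 0, 1, 0, 0, 0, 0, 0, 0, 1, 0, 0, 0, 0, 0, 0]'

```text
time: 6.4
tool_pos: [0.5793, 0.0796, 0.0746]
tcp_rot: [3.113, -0.189, 0.272]
ft_force: [-1.0, -0.5, 1.5]
width: 0.0914
```

```bash
python3 - <<'E'
from h import *
plan(*lane(-1,.0),1)
s=r.get_state(); print(np.round(s['joints'],3),np.round(s['joint_velocities'],3))
E
```

```text
err mm [-2.2  0.4 -5.7] deg [-0.    0.01  0.05] | row shift m [-0.0022  0.0004 -0.0057] | 0.0061 turn [-0.    0.01  0.05] | t 6.4 w 0.0914 F [-1.  -0.5  1.5]
[ 0.114  0.383  2.102 -0.087  0.489  1.88 ] [-0.001 -0.    -0.     0.002  0.001 -0.001]
```

Emit:
jog_arm --grip_force 25 --series '[1, -0.001, 0.0005, -0.003, 0, 0, 0, 1, -0.001, 0, -0.002, 0, 0, 0, 1, 0, 0, 0, 0, 0, 0, 0.5, 0, 0, 0, 0, 0, 0, 0.3, 0, 0, 0, 0, 0, 0, 0.3, 0, 0, 0, 0, 0, 0, 0.3, 0, 0, 0, 0, 0, 0, 0.3, 0, 0, 0, 0, 0, 0, 0.3, 0, 0, 0, 0, 0, 0, 0.3, 0, 0, 0, 0, 0, 0]'

```text
time: 7.65
tool_pos: [0.5766, 0.0794, 0.0797]
tcp_rot: [3.113, -0.189, 0.274]
ft_force: [0.5, 0.2, -0.2]
width: 0.044
```

```bash
python3 - <<'E'
from h import *
plan(*lane(-1,.0),1)
c=C+Rh@[-.0065,-.105,.02]; 
tp,tR=pose(c+[0.02,0,.17],0); plan(tp,tR,1)
s=r.get_state(); print(np.round(s['moment'],3))
E
```

```text
err mm [-0.4 -0.1 -0.1] deg [-0.02 -0.05  0.05] | row shift m [-0.0004 -0.0001 -0.0001] | 0.0004 turn [-0.02 -0.05  0.05] | t 7.65 w 0.044 F [ 0.5  0.2 -0.2]
err mm [  51.5   -2.5 -165.2] deg [-1.000e-02 -3.005e+01  5.000e-02] | row shift m [ 0.0515 -0.0025 -0.1652] | 0.173 turn [-1.000e-02 -3.005e+01  5.000e-02] | t 7.65 w 0.044 F [ 0.5  0.2 -0.2]
[ 0.072  0.124 -0.008]
```

Emit:
jog_arm --series '[0.3, -0.002, 0, -0.005, 0, 0, 0, 0.3, -0.004, 0, -0.01, 0, 0, 0, 0.3, -0.005, 0, -0.014, 0, 0, 0, 0.3, -0.005, 0, -0.014, 0, 0, 0, 0.3, 0, 0, -0.016, 0, 0, 0, 0.3, 0, 0, -0.02, 0, 0, 0, 0.3, 0, 0, -0.02, 0, -2, 0, 0.3, 0, 0, -0.02, 0, -4, 0, 0.3, 0, 0, -0.02, 0, -4, 0, 0.3, 0, 0, -0.016, 0, -3, 0]'

```text
time: 8.9
tool_pos: [0.5344, 0.0845, 0.2412]
tcp_rot: [-3.13, 0.188, 0.091]
ft_force: [0.1, 0.2, -4.8]
width: 0.0436
```

```bash
cat > lift.py <<'E'
from h import *
import sys
i=int(sys.argv[1]); pt=float(sys.argv[2]); n=int(sys.argv[3])
c=C+Rh@[-.0065,.105*i,.02]
tp,tR=pose(c+[0.04,0,.20],pt); plan(tp,tR,n); 
def housey(): 
    M=[];F=[]
    return M
s=r.get_state(); T=R.from_rotvec(s['tcp_rot']).as_matrix(); print('moment tool axes',(T.T@np.array(s['moment'])).round(3),'F',(T.T@np.array(s['ft_force'])).round(2),np.round(s['joints'],2))
E
python3 lift.py -1 0 1
```

```text
err mm [ 81.7  -4.9 -45. ] deg [ -0.03 -16.67   0.13] | row shift m [ 0.0817 -0.0049 -0.045 ] | 0.0935 turn [ -0.03 -16.67   0.13] | t 8.9 w 0.0436 F [ 0.1  0.2 -4.8]
moment tool axes [0.026 0.114 0.004] F [ 0.34 -0.22  4.75] [0.11 0.14 2.02 0.02 1.04 1.79]
```

Emit:
jog_arm --series '[0.3, 0.014, -0.001, -0.009, 0, -3, 0, 0.3, 0.014, -0.001, -0.009, 0, -4, 0, 0.3, 0.014, -0.001, -0.009, 0, -4, 0, 0.3, 0.014, -0.001, -0.009, 0, -3, 0, 0.3, 0.014, -0.001, -0.009, 0, -2, 0, 0.3, 0, 0, 0, 0, 0, 0, 0.3, 0, 0, 0, 0, 0, 0, 0.3, 0, 0, 0, 0, 0, 0, 0.3, 0, 0, 0, 0, 0, 0, 0.3, 0, 0, 0, 0, 0, 0]'

```text
time: 10.15
tool_pos: [0.6112, 0.0807, 0.2827]
tcp_rot: [-3.068, 0.181, 0.524]
ft_force: [-0.1, 0.3, -3.0]
width: 0.0439
```

```bash
python3 lift.py -1 0 1; cat > meas.py <<'E'
from h import *
M=[];F=[]
import sys
for k in range(int(sys.argv[1])):
    snapshot('scene'); s=r.get_state(); T=R.from_rotvec(s['tcp_rot']).as_matrix(); M.append(T.T@np.array(s['moment'])); F.append(s['ft_force'])
M=np.array(M); print('M tool mean',M.mean(0).round(4),'sd',M.std(0).round(4),'F',np.mean(F,0).round(2), 'pitch', np.degrees(np.arctan2(T[0,2],-T[2,2])).round(1))
E
python3 meas.py 5
```

```text
err mm [ 7.5  0.6 -1.3] deg [-0.13 -0.62  0.29] | row shift m [ 0.0075  0.0006 -0.0013] | 0.0076 turn [-0.13 -0.62  0.29] | t 10.15 w 0.0439 F [-0.1  0.3 -3. ]
moment tool axes [0.017 0.368 0.028] F [ 0.9  -0.32  2.82] [0.07 0.34 1.71 0.07 1.42 1.73]
M tool mean [0.0415 0.375  0.0015] sd [0.0497 0.0353 0.0259] F [-0.09 -0.32 -3.21] pitch -19.2
```

Emit:
jog_arm --series '[0.3, 0, 0, 0, 0, -5, 0, 0.3, 0, 0, 0, 0, -6, 0, 0.3, 0, 0, 0, 0, -6, 0, 0.3, 0, 0, 0, 0, -4, 0, 0.3, 0, 0, 0, 0, 0, 0, 0.3, 0, 0, 0, 0, 0, 0, 0.3, 0, 0, 0, 0, 0, 0, 0.3, 0, 0, 0, 0, 0, 0, 0.3, 0, 0, 0, 0, 0, 0, 0.3, 0, 0, 0, 0, 0, 0]'

```text
time: 11.65
tool_pos: [0.6119, 0.0809, 0.2839]
tcp_rot: [-2.9, 0.169, 1.072]
ft_force: [0.6, -0.1, -3.8]
width: 0.044
```

```bash
python3 meas.py 3; python3 lift.py -1 0 4
```

```text
M tool mean [ 0.038   0.7989 -0.0143] sd [0.017  0.0185 0.0259] F [-0.25  0.48 -3.57] pitch -40.4
err mm [ 6.8  0.8 -2.7] deg [-0.09 20.61  0.33] | row shift m [ 0.0018  0.0002 -0.0004] | 0.0018 turn [-0.02  5.15  0.08] | t 11.8 w 0.0441 F [-0.5  0.4 -3.5]
moment tool axes [ 0.03   0.776 -0.051] F [ 1.85 -0.27  3.02] [0.05 0.5  1.56 0.11 1.78 1.72]
```

Emit:
jog_arm --series '[0.3, 0.002, 0, 0, 0, 5, 0, 0.3, 0.002, 0, 0, 0, 6, 0, 0.3, 0.002, 0, 0, 0, 5, 0, 0.3, 0, 0, 0, 0, 4, 0, 0.3, 0, 0, 0, 0, 0, 0, 0.3, 0, 0, 0, 0, 0, 0, 0.3, 0, 0, 0, 0, 0, 0, 0.3, 0, 0, 0, 0, 0, 0, 0.3, 0, 0, 0, 0, 0, 0, 0.3, 0, 0, 0, 0, 0, 0]'

```text
time: 13.05
tool_pos: [0.617, 0.08, 0.2788]
tcp_rot: [-3.062, 0.18, 0.551]
ft_force: [0.4, -0.4, -3.3]
width: 0.0438
```

```bash
python3 meas.py 6; python3 lift.py -1 20 4
```

```text
M tool mean [ 0.0185  0.3958 -0.0233] sd [0.0313 0.033  0.0226] F [-0.13 -0.04 -3.92] pitch -20.2
err mm [ 2.5  0.6 -3.8] deg [ -0.08 -19.61   0.31] | row shift m [ 0.0005  0.0001 -0.001 ] | 0.0011 turn [-0.02 -4.9   0.08] | t 13.35 w 0.0439 F [-1.1 -0.2 -4.2]
moment tool axes [-0.021  0.443  0.018] F [0.48 0.33 4.31] [0.06 0.36 1.7  0.07 1.44 1.73]
```

No shift for housing 1 between the two level readings (0.375 at 19.2°, 0.396 at 20.2°), which is just geometry. I'll tip the other end down on the way back to the rack.

```bash
python3 - <<'E'
from h import *
plan(*lane(-1,.08),8)
plan(*lane(-1,.08),1)
E
```

```text
err mm [-30.2   5.6 149.7] deg [-0.21 30.39  0.24] | row shift m [-0.0081  0.0007  0.0175] | 0.0193 turn [-0.03  3.8   0.03] | t 13.35 w 0.0439 F [-1.1 -0.2 -4.2]
err mm [-30.2   5.6 149.7] deg [-0.21 30.39  0.24] | row shift m [-0.0302  0.0056  0.1497] | 0.1528 turn [-0.21 30.39  0.24] | t 13.35 w 0.0439 F [-1.1 -0.2 -4.2]
```

Emit:
jog_arm --series '[0.3, 0, 0, 0, 0, 4, 0, 0.3, -0.004, 0, 0, 0, 6, 0, 0.3, -0.008, 0.001, 0, 0, 6, 0, 0.3, -0.01, 0.001, 0.004, 0, 6, 0, 0.3, -0.01, 0.001, 0.006, 0, 6, 0, 0.3, -0.006, 0.001, 0.006, 0, 3, 0, 0.3, 0, 0, 0, 0, 0, 0, 0.3, 0, 0, 0, 0, 0, 0, 0.3, 0, 0, 0, 0, 0, 0, 0.3, 0, 0, 0, 0, 0, 0]'

```text
time: 14.6
tool_pos: [0.5799, 0.0804, 0.266]
tcp_rot: [3.114, -0.186, 0.312]
ft_force: [-0.7, 0.2, -3.5]
width: 0.0441
```

```bash
python3 meas.py 3; python3 - <<'E'
from h import *
plan(*lane(-1,.04),8)
plan(*lane(-1,.00),8)
E
```

```text
M tool mean [ 0.0467 -0.2671 -0.0051] sd [0.0314 0.0216 0.0143] F [ 0.36  0.36 -3.29] pitch 11.4
err mm [-52.8   1.9 143.7] deg [-0.31 -1.43  0.15] | row shift m [-0.0064  0.0002  0.018 ] | 0.0191 turn [-0.04 -0.18  0.02] | t 14.75 w 0.0441 F [ 0.4 -0.1 -3.9]
err mm [-40.    2.2 181.7] deg [-0.31 -1.43  0.15] | row shift m [-0.0048  0.0002  0.0228] | 0.0233 turn [-0.04 -0.18  0.02] | t 14.75 w 0.0441 F [ 0.4 -0.1 -3.9]
```

Emit:
jog_arm --series '[0.3, -0.006, 0, 0.015, 0, -0.2, 0, 0.3, -0.007, 0, 0.02, 0, -0.3, 0, 0.3, -0.007, 0, 0.02, 0, -0.3, 0, 0.3, -0.007, 0, 0.02, 0, -0.3, 0, 0.3, -0.007, 0, 0.02, 0, -0.2, 0, 0.3, -0.007, 0, 0.02, 0, -0.1, 0, 0.3, -0.006, 0, 0.016, 0, 0, 0, 0.3, -0.004, 0, 0.01, 0, 0, 0, 0.3, 0, 0, 0, 0, 0, 0, 0.3, 0, 0, 0, 0, 0, 0]'

```text
time: 16.0
tool_pos: [0.5488, 0.0838, 0.1023]
tcp_rot: [3.119, -0.185, 0.256]
ft_force: [0.4, -0.1, -3.0]
width: 0.044
```

```bash
python3 - <<'E'
from h import *
plan(*lane(-1,.0,.001),7)
plan(*lane(-1,.00,.001),1)
E
```

```text
err mm [24.6  1.  26.4] deg [-0.2   0.61  0.18] | row shift m [0.0035 0.0001 0.0038] | 0.0052 turn [-0.03  0.09  0.03] | t 16.0 w 0.044 F [ 0.4 -0.1 -3. ]
err mm [24.6  1.  26.4] deg [-0.2   0.61  0.18] | row shift m [0.0246 0.001  0.0264] | 0.0361 turn [-0.2   0.61  0.18] | t 16.0 w 0.044 F [ 0.4 -0.1 -3. ]
```

Emit:
jog_arm --series '[0.3, 0.008, 0.001, -0.003, 0, 0.3, 0, 0.3, 0.008, 0, -0.003, 0, 0.3, 0, 0.3, 0, 0, 0, 0, 0, 0, 0.3, 0.0025, 0, 0.007, 0, 0, 0, 0.3, 0.0025, 0, 0.007, 0, 0, 0, 0.3, 0.0025, 0, 0.007, 0, 0, 0, 0.3, 0.002, 0, 0.004, 0, 0, 0, 0.3, 0, 0, 0, 0, 0, 0, 0.3, 0, 0, 0, 0, 0, 0, 0.3, 0, 0, 0, 0, 0, 0]'

```text
time: 17.25
tool_pos: [0.5802, 0.0792, 0.0882]
tcp_rot: [3.117, -0.186, 0.277]
ft_force: [-0.4, 0.6, -3.4]
width: 0.0437
```

```bash
cat > de.py <<'E'
from h import *
import sys
tp,tR=lane(int(sys.argv[1])); p,Q,s=cur(); e=Rh.T@(p-tp); print('deck-frame offset mm (uphill,left,up)',(e*1000).round(1)); plan(tp,tR,1)
E
python3 de.py -1
```

```text
deck-frame offset mm (uphill,left,up) [7.7 0.1 5.3]
err mm [-5.4  0.1  7.6] deg [-0.23 -0.16  0.17] | row shift m [-0.0054  0.0001  0.0076] | 0.0093 turn [-0.23 -0.16  0.17] | t 17.25 w 0.0437 F [-0.4  0.6 -3.4]
```

Emit:
jog_arm --series '[0.3, -0.0015, 0, 0.002, 0, 0, 0, 0.3, -0.0015, 0, 0.002, 0, 0, 0, 0.3, -0.001, 0, 0.002, 0, 0, 0, 0.3, 0, 0, 0, 0, 0, 0, 0.3, 0, 0, 0, 0, 0, 0, 0.3, 0, 0, 0, 0, 0, 0, 0.3, 0, 0, 0, 0, 0, 0, 0.3, 0, 0, 0, 0, 0, 0, 0.3, 0, 0, 0, 0, 0, 0, 0.3, 0, 0, 0, 0, 0, 0]'

```text
time: 18.5
tool_pos: [0.5772, 0.0797, 0.0816]
tcp_rot: [3.117, -0.185, 0.278]
ft_force: [0.3, -0.2, -4.3]
width: 0.0442
```

```bash
python3 de.py -1
```

```text
deck-frame offset mm (uphill,left,up) [1.8 0.2 1. ]
err mm [-1.3  0.2  1.6] deg [-0.24 -0.2   0.17] | row shift m [-0.0013  0.0002  0.0016] | 0.0021 turn [-0.24 -0.2   0.17] | t 18.5 w 0.0442 F [ 0.3 -0.2 -4.3]
```

Emit:
jog_arm --series '[0.3, -0.0005, 0, 0.001, 0, 0, 0, 0.3, 0, 0, 0, 0, 0, 0, 0.6, 0, 0, 0, 0, 0, 0, 1, 0, 0, 0, 0, 0, 0, 1, 0, 0, 0, 0, 0, 0, 1, -0.003, 0, -0.008, 0, 0, 0, 1, -0.005, 0, -0.014, 0, 0, 0, 1, -0.005, 0, -0.014, 0, 0, 0, 1, -0.005, 0, -0.014, 0, 0, 0, 1, -0.005, 0, -0.014, 0, 0, 0]'

```text
time: 19.75
tool_pos: [0.5415, 0.0838, 0.1441]
tcp_rot: [3.117, -0.186, 0.281]
ft_force: [0.1, -0.2, 0.8]
width: 0.091
```

```bash
python3 - <<'E'
from h import *
snap('top','t2.png')
plan(*lane(0,.07),6)
E
```

```text
err mm [  -0.7 -104.8    5.4] deg [-0.29 -0.37  0.17] | row shift m [-0.0001 -0.0175  0.0009] | 0.0175 turn [-0.05 -0.06  0.03] | t 19.8 w 0.0911 F [ 2.7 -0.   2.1]
```

View pics/t2.png

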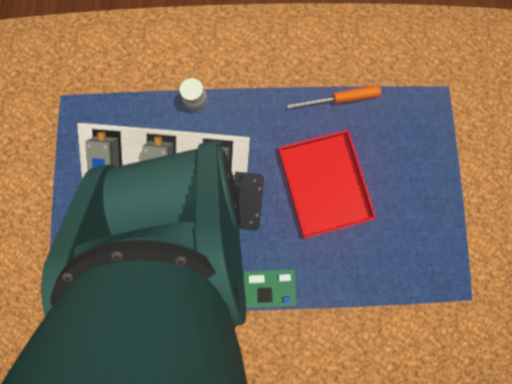

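Emit:
jog_arm --series '[1, 0, -0.016, 0, 0, 0, 0, 1, 0, -0.021, 0.001, 0, 0, 0, 1, 0, -0.021, 0.001, 0, 0, 0, 1, 0, -0.021, 0.001, 0, 0, 0, 1, 0, -0.018, 0.001, 0, 0, 0, 1, 0, -0.006, 0.001, 0, 0, 0, 1, 0, 0, 0, 0, 0, 0, 1, 0.002, 0, 0.006, 0, 0, 0, 1, 0.002, 0, 0.006, 0, 0, 0, 1, 0, 0, 0, 0, 0, 0]'

```text
time: 21.05
tool_pos: [0.5608, 0.1869, 0.1318]
tcp_rot: [3.117, -0.188, 0.287]
ft_force: [0.2, 0.4, -0.2]
width: 0.0912
```

```bash
python3 - <<'E'
from h import *
plan(*lane(0,.0),6)
im=snap('wrist','w3.png'); P=camera_params('wrist'); print(proj(P,[C+Rh@[-.0065,.105*i,.04] for i in(-1,0,1)]).round(1).tolist())
E
python3 de.py 0
```

```text
err mm [18.4  0.  56.3] deg [-0.3  -0.52  0.08] | row shift m [ 0.0031 -0.      0.0094] | 0.0099 turn [-0.05 -0.09  0.01] | t 21.05 w 0.0912 F [ 0.2  0.4 -0.2]
[[438.0, 197.5], [261.0, 196.8], [84.9, 196.3]]
deck-frame offset mm (uphill,left,up) [ 1.5 -0.3 59.3]
err mm [18.3  0.1 56.5] deg [-0.31 -0.53  0.08] | row shift m [0.0183 0.0001 0.0565] | 0.0594 turn [-0.31 -0.53  0.08] | t 21.1 w 0.0911 F [-0.1 -0.1  0.2]
```

View pics/w3.png

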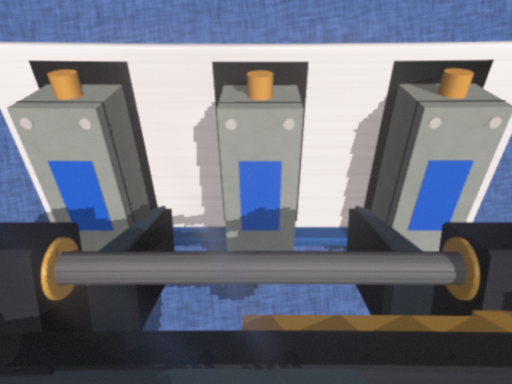

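Wrist view: housing 1 is back in its lane (patch at 441,196), the middle housing is centred (260,196) and the left one is at (82,196). Descending on the middle one and gripping it.

Emit:
jog_arm --series '[1, 0.003, 0, 0.01, -0.1, -0.2, 0, 1, 0.003, 0, 0.01, -0.1, -0.2, 0, 1, 0.003, 0, 0.01, -0.1, -0.1, 0, 1, 0.003, 0, 0.01, 0, 0, 0, 1, 0.003, 0, 0.008, 0, 0, 0, 1, 0.001, 0, 0.003, 0, 0, 0, 1, 0, 0, 0, 0, 0, 0, 1, 0, 0, 0, 0, 0, 0, 1, 0, 0, 0, 0, 0, 0, 1, 0, 0, 0, 0, 0, 0]'

```text
time: 22.35
tool_pos: [0.5873, 0.1838, 0.0813]
tcp_rot: [3.113, -0.188, 0.272]
ft_force: [-0.1, 0.2, 0.5]
width: 0.0909
```

```bash
python3 de.py 0
```

```text
deck-frame offset mm (uphill,left,up) [-0.7 -0.2  2.2]
err mm [ 1.4 -0.2  1.8] deg [0.01 0.   0.07] | row shift m [ 0.0014 -0.0002  0.0018] | 0.0023 turn [0.01 0.   0.07] | t 22.35 w 0.0909 F [-0.1  0.2  0.5]
```

Emit:
jog_arm --grip_force 25 --series '[1, 0.001, 0, 0.001, 0, 0, 0, 0.5, 0, 0, 0, 0, 0, 0, 0.3, 0, 0, 0, 0, 0, 0, 0.3, 0, 0, 0, 0, 0, 0, 0.3, 0, 0, 0, 0, 0, 0, 0.3, 0, 0, 0, 0, 0, 0, 0.3, 0, 0, 0, 0, 0, 0, 0.3, -0.002, 0, -0.005, 0, 0, 0, 0.3, -0.004, 0, -0.01, 0, 0, 0, 0.3, -0.005, 0, -0.014, 0, 0, 0]'

```text
time: 23.6
tool_pos: [0.5715, 0.1854, 0.1078]
tcp_rot: [3.113, -0.189, 0.27]
ft_force: [0.6, -0.5, -3.2]
width: 0.0435
```

Emit:
jog_arm --series '[0.3, -0.005, 0, -0.014, 0, 0, 0, 0.3, 0, 0, -0.018, 0, 0, 0, 0.3, 0, 0, -0.02, 0, 0, 0, 0.3, 0, 0, -0.02, 0, -2, 0, 0.3, 0.004, 0, -0.02, 0, -4, 0, 0.3, 0.008, 0, -0.02, 0, -5, 0, 0.3, 0.012, 0, -0.016, 0, -5, 0, 0.3, 0.014, 0, -0.012, 0, -5, 0, 0.3, 0.014, 0, -0.008, 0, -4, 0, 0.3, 0.01, 0, -0.005, 0, -3, 0]'

```text
time: 24.85
tool_pos: [0.6129, 0.1814, 0.2701]
tcp_rot: [-3.072, 0.178, 0.502]
ft_force: [0.5, -0.1, -4.3]
width: 0.044
```

```bash
python3 lift.py 0 0 3
```

```text
err mm [ 13.6  -4.3 -16.4] deg [-0.14 -1.43  0.38] | row shift m [ 0.0045 -0.0014 -0.0055] | 0.0072 turn [-0.05 -0.48  0.13] | t 24.85 w 0.044 F [ 0.5 -0.1 -4.3]
moment tool axes [ 0.082  0.385 -0.012] F [1.83 0.02 3.96] [0.21 0.37 1.69 0.11 1.39 1.86]
```

```bash
cat > meas.py <<'E'
from h import *
import sys
M=[];F=[];Pt=[]
k0=int(sys.argv[1]); n=int(sys.argv[2])
for k in range(k0+n):
    snapshot('scene'); 
    if k<k0: continue
    s=r.get_state(); T=R.from_rotvec(s['tcp_rot']).as_matrix(); M.append(T.T@np.array(s['moment'])); F.append(s['ft_force']); Pt.append(np.degrees(np.arctan2(T[0,2],-T[2,2])))
M=np.array(M); th=np.mean(Pt); pr=.0-1.26*np.sin(np.radians(th))-.018
print('M tool mean',M.mean(0).round(4),'sd',M.std(0).round(4),'F',np.mean(F,0).round(2),'toolpitch',th.round(2),'housing',(-th-20).round(1),'pred fixed',pr.round(3),'diff',(M[:,1].mean()-pr).round(3),'t',s['time'])
E
python3 meas.py 4 6
```

```text
M tool mean [0.0351 0.3434 0.0023] sd [0.0306 0.0311 0.0248] F [-0.11 -0.11 -3.18] toolpitch -18.36 housing -1.6 pred fixed 0.379 diff -0.036 t 25.35
```

Emit:
jog_arm --series '[0.3, 0, 0, 0, 0, -4, 0, 0.3, 0, 0, 0, 0, -5, 0, 0.3, 0, 0, 0, 0, -5, 0, 0.3, 0, 0, 0, 0, -5, 0, 0.3, 0, 0, 0, 0, -3, 0, 0.3, 0, 0, 0, 0, 0, 0, 0.3, 0, 0, 0, 0, 0, 0, 0.3, 0, 0, 0, 0, 0, 0, 0.3, 0, 0, 0, 0, 0, 0, 0.3, 0, 0, 0, 0, 0, 0]'

```text
time: 26.6
tool_pos: [0.6106, 0.1826, 0.2706]
tcp_rot: [-2.9, 0.164, 1.076]
ft_force: [0.7, -0.3, -2.7]
width: 0.0437
```

```bash
python3 meas.py 0 6; python3 lift.py 0 0 4
```

```text
M tool mean [ 0.0308  0.7512 -0.0422] sd [0.0233 0.0394 0.0247] F [ 0.18  0.33 -3.1 ] toolpitch -40.56 housing 20.6 pred fixed 0.801 diff -0.05 t 26.9
err mm [  8.3  -3.4 -21.8] deg [-1.000e-02  2.078e+01  4.900e-01] | row shift m [ 0.0028 -0.0009 -0.0051] | 0.0059 turn [-0.    5.19  0.12] | t 26.9 w 0.0438 F [ 1.1  0.7 -2.2]
moment tool axes [ 0.05   0.741 -0.062] F [ 2.21 -0.8   1.05] [0.18 0.54 1.53 0.2  1.75 1.83]
```

Emit:
jog_arm --series '[0.3, 0, 0, 0, 0, 4, 0, 0.3, 0, 0, 0, 0, 5, 0, 0.3, 0, 0, 0, 0, 5, 0, 0.3, 0, 0, 0, 0, 5, 0, 0.3, 0, 0, 0, 0, 2, 0, 0.3, 0, 0, 0, 0, 0, 0, 0.3, 0, 0, 0, 0, 0, 0, 0.3, 0, 0, 0, 0, 0, 0, 0.3, 0, 0, 0, 0, 0, 0, 0.3, 0, 0, 0, 0, 0, 0]'

```text
time: 28.15
tool_pos: [0.6108, 0.182, 0.2687]
tcp_rot: [-3.068, 0.177, 0.528]
ft_force: [-0.1, -0.0, -3.2]
width: 0.0439
```

```bash
python3 meas.py 0 7; python3 - <<'E'
from h import *
plan(*lane(0,.12),1)
E
```

```text
M tool mean [ 0.0387  0.3603 -0.0029] sd [0.0502 0.0231 0.0172] F [-0.11  0.06 -3.44] toolpitch -19.37 housing -0.6 pred fixed 0.4 diff -0.039 t 28.5
err mm [-48.7   0.8 107.6] deg [-0.2 29.5  0.4] | row shift m [-0.0487  0.0008  0.1076] | 0.1181 turn [-0.2 29.5  0.4] | t 28.5 w 0.044 F [ 0.8 -0.5 -3.5]
```

Housing 2 also shows no shift (−0.036, −0.050, −0.039 against the prediction). I'll tip its other end down and then return it.

Emit:
jog_arm --series '[0.3, 0, 0, 0, 0, 4, 0, 0.3, -0.004, 0, 0, 0, 6, 0, 0.3, -0.008, 0, 0, 0, 6, 0, 0.3, -0.01, 0, 0.004, 0, 6, 0, 0.3, -0.01, 0, 0.006, 0, 5, 0, 0.3, -0.006, 0, 0.006, 0, 1.5, 0, 0.3, 0, 0, 0, 0, 0, 0, 0.3, 0, 0, 0, 0, 0, 0, 0.3, 0, 0, 0, 0, 0, 0, 0.3, 0, 0, 0, 0, 0, 0]'

```text
time: 29.75
tool_pos: [0.5741, 0.1864, 0.2555]
tcp_rot: [3.12, -0.182, 0.268]
ft_force: [0.8, -0.4, -3.2]
width: 0.044
```

```bash
python3 meas.py 0 4; python3 - <<'E'
from h import *
plan(*lane(0,.03,.008),8)
E
```

```text
M tool mean [ 0.008  -0.2367  0.0079] sd [0.0142 0.009  0.0259] F [-0.01  0.27 -2.99] toolpitch 9.79 housing -29.8 pred fixed -0.232 diff -0.004 t 29.95
err mm [-17.6   1.6 144.7] deg [-0.36  0.18  0.3 ] | row shift m [-0.0022  0.0002  0.0181] | 0.0182 turn [-0.05  0.02  0.04] | t 29.95 w 0.0439 F [ 0.   0.6 -3.1]
```

Emit:
jog_arm --series '[0.3, -0.002, 0, 0.014, 0, 0, 0, 0.3, -0.003, 0, 0.022, 0, 0, 0, 0.3, -0.003, 0, 0.022, 0, 0, 0, 0.3, -0.003, 0, 0.022, 0, 0, 0, 0.3, -0.002, 0, 0.02, 0, 0, 0, 0.3, -0.001, 0, 0.016, 0, 0, 0, 0.3, 0, 0, 0.01, 0, 0, 0, 0.3, 0, 0, 0.004, 0, 0, 0, 0.3, 0, 0, 0, 0, 0, 0, 0.3, 0, 0, 0, 0, 0, 0]'

```text
time: 31.2
tool_pos: [0.5818, 0.186, 0.1164]
tcp_rot: [3.12, -0.182, 0.267]
ft_force: [0.1, 0.8, -2.8]
width: 0.0435
```

```bash
python3 de.py 0
```

```text
deck-frame offset mm (uphill,left,up) [11.9  1.3 35.4]
err mm [ 1.1  1.5 37.3] deg [-0.35  0.25  0.31] | row shift m [0.0011 0.0015 0.0373] | 0.0374 turn [-0.35  0.25  0.31] | t 31.2 w 0.0435 F [ 0.1  0.8 -2.8]
```

Emit:
jog_arm --series '[0.3, 0, 0.0005, 0.005, -0.1, 0, 0.1, 0.3, 0, 0.0005, 0.007, -0.1, 0, 0.1, 0.3, 0, 0.0005, 0.007, -0.1, 0, 0.1, 0.3, 0.001, 0, 0.006, 0, 0, 0, 0.3, 0, 0, 0.004, 0, 0, 0, 0.3, 0, 0, 0.002, 0, 0, 0, 0.3, 0, 0, 0, 0, 0, 0, 0.3, 0, 0, 0, 0, 0, 0, 0.3, 0, 0, 0, 0, 0, 0, 0.3, 0, 0, 0, 0, 0, 0]'

```text
time: 32.45
tool_pos: [0.5888, 0.1839, 0.0849]
tcp_rot: [3.115, -0.191, 0.268]
ft_force: [0.3, 0.3, -3.0]
width: 0.0439
```

```bash
python3 de.py 0
```

```text
deck-frame offset mm (uphill,left,up) [2.4 0.  4.5]
err mm [-0.7  0.   5. ] deg [-0.06  0.16 -0.01] | row shift m [-0.0007  0.      0.005 ] | 0.0051 turn [-0.06  0.16 -0.01] | t 32.45 w 0.0439 F [ 0.3  0.3 -3. ]
```

Emit:
jog_arm --series '[0.3, 0, 0, 0.0015, 0, 0, 0, 0.3, 0, 0, 0.0015, 0, 0, 0, 0.3, 0, 0, 0, 0, 0, 0, 0.3, 0, 0, 0, 0, 0, 0, 0.6, 0, 0, 0, 0, 0, 0, 1, 0, 0, 0, 0, 0, 0, 1, 0, 0, 0, 0, 0, 0, 1, -0.003, 0, -0.008, 0, 0, 0, 1, -0.005, 0, -0.014, 0, 0, 0, 1, -0.005, 0, -0.014, 0, 0, 0]'

```text
time: 33.7
tool_pos: [0.5701, 0.1863, 0.1174]
tcp_rot: [3.115, -0.191, 0.27]
ft_force: [0.3, -0.5, 0.1]
width: 0.0911
```

```bash
python3 de.py 0;python3 de.py 1;  python3 - <<'E'
from h import *
im=snap('wrist','w4.png'); P=camera_params('wrist'); print(proj(P,[C+Rh@[-.0065,.105*i,.04] for i in(-1,0,1)]).round(1).tolist())
E
```

```text
deck-frame offset mm (uphill,left,up) [ 2.3  0.1 42.1]
err mm [12.3  0.2 40.3] deg [-0.08  0.11 -0.03] | row shift m [0.0123 0.0002 0.0403] | 0.0421 turn [-0.08  0.11 -0.03] | t 33.7 w 0.0911 F [ 0.3 -0.5  0.1]
deck-frame offset mm (uphill,left,up) [   2.3 -104.9   42.1]
err mm [  12.3 -104.8   40.4] deg [-0.08  0.11 -0.03] | row shift m [ 0.0123 -0.1048  0.0404] | 0.113 turn [-0.08  0.11 -0.03] | t 33.7 w 0.0911 F [ 0.3 -0.5  0.1]
[[450.4, 215.1], [262.0, 214.7], [74.0, 214.7]]
```

View pics/w4.png

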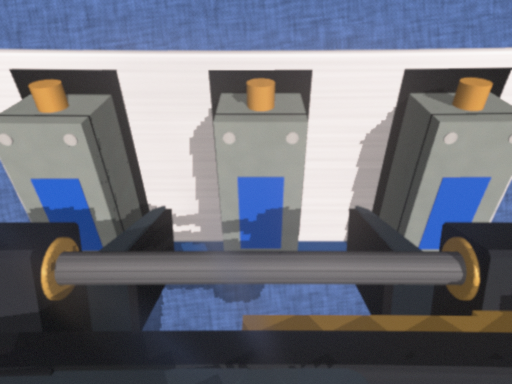

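Wrist view: all three housings are seated in their lanes (connectors at 48,95 / 261,94 / 472,93; middle patch at 261,213). Moving to the last housing.

Emit:
jog_arm --series '[1, -0.004, -0.008, -0.014, 0, 0, 0, 1, 0, -0.018, -0.006, 0, 0, 0, 1, 0, -0.021, 0, 0, 0, 0, 1, 0, -0.021, 0, 0, 0, 0, 1, 0, -0.018, 0, 0, 0, 0, 1, 0, -0.011, 0, 0, 0, 0, 1, 0, -0.004, 0.002, 0, 0, 0, 1, 0.002, 0, 0.008, 0, 0, 0, 1, 0.003, 0, 0.008, 0, 0, 0, 1, 0, 0, 0, 0, 0, 0]'

```text
time: 35.0
tool_pos: [0.5837, 0.294, 0.1225]
tcp_rot: [3.116, -0.191, 0.273]
ft_force: [-0.5, -0.7, -0.3]
width: 0.0911
```

```bash
python3 de.py 1; python3 -c "
from h import *
print(np.round(r.get_state()['joints'],2))"
```

```text
deck-frame offset mm (uphill,left,up) [ 5.2  3.7 46.4]
err mm [11.   3.8 45.3] deg [-0.15 -0.02 -0.01] | row shift m [0.011  0.0038 0.0453] | 0.0468 turn [-0.15 -0.02 -0.01] | t 35.0 w 0.0911 F [-0.5 -0.7 -0.3]
[ 0.47  0.4   1.95 -0.16  0.65  2.28]
```

Emit:
jog_arm --series '[1, 0.001, 0.002, 0.006, 0, 0, 0, 1, 0.002, 0.001, 0.009, 0, 0, 0, 1, 0.002, 0.0005, 0.01, 0, 0, 0, 1, 0.002, 0, 0.009, 0, 0, 0, 1, 0.002, 0, 0.005, 0, 0, 0, 1, 0.001, 0, 0.002, 0, 0, 0, 1, 0, 0, 0, 0, 0, 0, 1, 0, 0, 0, 0, 0, 0, 1, 0, 0, 0, 0, 0, 0, 1, 0, 0, 0, 0, 0, 0]'

```text
time: 36.25
tool_pos: [0.6015, 0.2877, 0.0815]
tcp_rot: [3.116, -0.192, 0.274]
ft_force: [0.1, -0.3, 0.8]
width: 0.0911
```

```bash
python3 de.py 1
```

```text
deck-frame offset mm (uphill,left,up) [ 0.6 -0.4  1.6]
err mm [-0.  -0.4  1.7] deg [-0.15 -0.04 -0.05] | row shift m [-0.     -0.0004  0.0017] | 0.0017 turn [-0.15 -0.04 -0.05] | t 36.25 w 0.0911 F [ 0.1 -0.3  0.8]
```

Emit:
jog_arm --grip_force 28 --series '[1, 0, 0, 0, 0, 0, 0, 0.5, 0, 0, 0, 0, 0, 0, 0.3, 0, 0, 0, 0, 0, 0, 0.3, 0, 0, 0, 0, 0, 0, 0.3, 0, 0, 0, 0, 0, 0, 0.3, 0, 0, 0, 0, 0, 0, 0.3, 0, 0, 0, 0, 0, 0, 0.3, -0.002, 0, -0.005, 0, 0, 0, 0.3, -0.004, 0, -0.01, 0, 0, 0, 0.3, -0.005, 0, -0.014, 0, 0, 0]'

```text
time: 37.5
tool_pos: [0.5845, 0.2892, 0.1086]
tcp_rot: [3.115, -0.192, 0.272]
ft_force: [-0.5, 0.0, -4.2]
width: 0.0441
```

Emit:
jog_arm --series '[0.3, -0.005, 0, -0.014, 0, 0, 0, 0.3, 0, 0, -0.018, 0, 0, 0, 0.3, 0, 0, -0.02, 0, 0, 0, 0.3, 0, 0, -0.02, 0, -2, 0, 0.3, 0.004, 0, -0.02, 0, -4, 0, 0.3, 0.008, 0, -0.02, 0, -5, 0, 0.3, 0.012, 0, -0.016, 0, -5, 0, 0.3, 0.014, 0, -0.012, 0, -5, 0, 0.3, 0.014, 0, -0.008, 0, -4, 0, 0.3, 0.01, 0, -0.005, 0, -3, 0]'

```text
time: 38.75
tool_pos: [0.6268, 0.2849, 0.2718]
tcp_rot: [-3.068, 0.179, 0.5]
ft_force: [-0.0, 0.0, -4.1]
width: 0.0438
```

```bash
python3 meas.py 4 7
```

```text
M tool mean [ 0.0145  0.3871 -0.0147] sd [0.0264 0.0286 0.0224] F [-0.16  0.08 -3.46] toolpitch -18.32 housing -1.7 pred fixed 0.378 diff 0.009 t 39.3
```

Emit:
jog_arm --series '[0.3, 0, 0, 0, 0, -4, 0, 0.3, 0, 0, 0, 0, -5, 0, 0.3, 0, 0, 0, 0, -5, 0, 0.3, 0, 0, 0, 0, -5, 0, 0.3, 0, 0, 0, 0, -3, 0, 0.3, 0, 0, 0, 0, 0, 0, 0.3, 0, 0, 0, 0, 0, 0, 0.3, 0, 0, 0, 0, 0, 0, 0.3, 0, 0, 0, 0, 0, 0, 0.3, 0, 0, 0, 0, 0, 0]'

```text
time: 40.55
tool_pos: [0.6246, 0.2862, 0.2719]
tcp_rot: [-2.896, 0.163, 1.075]
ft_force: [0.4, 0.4, -3.1]
width: 0.0437
```

```bash
python3 meas.py 0 6
```

```text
M tool mean [ 0.0284  0.7569 -0.015 ] sd [0.0302 0.0192 0.0203] F [-0.02 -0.3  -3.46] toolpitch -40.57 housing 20.6 pred fixed 0.801 diff -0.045 t 40.85
```

Emit:
jog_arm --series '[0.3, 0, 0, 0, 0, 4, 0, 0.3, 0, 0, 0, 0, 5, 0, 0.3, 0, 0, 0, 0, 5, 0, 0.3, 0, 0, 0, 0, 5, 0, 0.3, 0, 0, 0, 0, 2, 0, 0.3, 0, 0, 0, 0, 0, 0, 0.3, 0, 0, 0, 0, 0, 0, 0.3, 0, 0, 0, 0, 0, 0, 0.3, 0, 0, 0, 0, 0, 0, 0.3, 0, 0, 0, 0, 0, 0]'

```text
time: 42.1
tool_pos: [0.6249, 0.2854, 0.2698]
tcp_rot: [-3.064, 0.177, 0.527]
ft_force: [1.0, -0.4, -3.9]
width: 0.0442
```

```bash
python3 meas.py 0 7
```

```text
M tool mean [ 0.0223  0.3696 -0.0334] sd [0.0207 0.0355 0.0178] F [-0.16 -0.07 -3.41] toolpitch -19.38 housing -0.6 pred fixed 0.4 diff -0.03 t 42.45
```

Housing 3 shifted by about −0.05 N m after the connector-down tip, against 0 for the other two. I'll tip the other end down and measure with more samples.

Emit:
jog_arm --series '[0.3, 0, 0, 0, 0, 4, 0, 0.3, 0, 0, 0, 0, 5, 0, 0.3, 0, 0, 0, 0, 5, 0, 0.3, 0, 0, 0, 0, 5, 0, 0.3, 0, 0, 0, 0, 2, 0, 0.3, 0, 0, 0, 0, 0, 0, 0.3, 0, 0, 0, 0, 0, 0, 0.3, 0, 0, 0, 0, 0, 0, 0.3, 0, 0, 0, 0, 0, 0, 0.3, 0, 0, 0, 0, 0, 0]'

```text
time: 43.7
tool_pos: [0.6256, 0.2851, 0.2698]
tcp_rot: [-3.13, 0.185, -0.051]
ft_force: [-0.4, -0.1, -4.4]
width: 0.0441
```

```bash
python3 meas.py 0 5
```

```text
M tool mean [ 0.0209 -0.0458  0.0046] sd [0.0198 0.0077 0.027 ] F [-0.22  0.19 -3.61] toolpitch 1.89 housing -21.9 pred fixed -0.06 diff 0.014 t 43.95
```

Emit:
jog_arm --series '[0.3, 0, 0, 0, 0, -4, 0, 0.3, 0, 0, 0, 0, -5, 0, 0.3, 0, 0, 0, 0, -5, 0, 0.3, 0, 0, 0, 0, -5, 0, 0.3, 0, 0, 0, 0, -2, 0, 0.3, 0, 0, 0, 0, 0, 0, 0.3, 0, 0, 0, 0, 0, 0, 0.3, 0, 0, 0, 0, 0, 0, 0.3, 0, 0, 0, 0, 0, 0, 0.3, 0, 0, 0, 0, 0, 0]'

```text
time: 45.2
tool_pos: [0.6249, 0.2859, 0.271]
tcp_rot: [-3.064, 0.175, 0.524]
ft_force: [0.1, 0.1, -4.1]
width: 0.0438
```

```bash
python3 meas.py 0 12
```

```text
M tool mean [ 0.0198  0.4143 -0.0231] sd [0.0271 0.0372 0.0248] F [ 0.13  0.04 -3.35] toolpitch -19.29 housing -0.7 pred fixed 0.398 diff 0.016 t 45.8
```

```bash
cat > fit.py <<'E'
import numpy as np
D=[(1,19.2,.375,-1,5),(1,40.4,.799,1,3),(1,20.2,.396,1,6),(1,-11.4,-.267,-1,3),
(2,18.36,.343,-1,6),(2,40.56,.751,1,6),(2,19.37,.360,1,7),(2,-9.79,-.237,-1,4),
(3,18.32,.387,-1,7),(3,40.57,.757,1,6),(3,19.38,.370,1,7),(3,-1.89,-.0458,-1,5),(3,19.29,.414,-1,12)]
for h in (0,1,2,3):
    for free in (0,1):
        A=[];y=[]
        for g,t,m,s,n in D:
            w=np.sqrt(n)/.033; c=np.cos(np.radians(t)); row=[np.sin(np.radians(t)),c]; off=0
            if g==h:
                if free: row.append(-s*.042*c)
                else: off=-s*.042*c
            elif free: row.append(0)
            A.append(np.array(row)*w); y.append((m-off)*w)
        A=np.array(A);y=np.array(y); x,*_=np.linalg.lstsq(A,y,rcond=None); print(h,free,x.round(3),'chi2',((A@x-y)**2).sum().round(1), 'sd', np.sqrt(np.diag(np.linalg.pinv(A.T@A))).round(3))
E
python3 fit.py
```

```text
0 0 [ 1.202 -0.016] chi2 30.0 sd [0.015 0.006]
0 1 [ 1.202 -0.016  0.   ] chi2 30.0 sd [0.015 0.006 0.   ]
1 0 [ 1.224 -0.024] chi2 60.0 sd [0.015 0.006]
1 1 [ 1.198 -0.015 -0.21 ] chi2 29.1 sd [0.016 0.007 0.218]
2 0 [ 1.236 -0.027] chi2 51.2 sd [0.015 0.006]
2 1 [ 1.205 -0.017  0.087] chi2 29.8 sd [0.016 0.007 0.197]
3 0 [ 1.233 -0.034] chi2 17.4 sd [0.015 0.006]
3 1 [ 1.222 -0.028  0.645] chi2 12.0 sd [0.016 0.007 0.152]
```

The joint fit clearly favours housing 3, the left lane: χ² is 17, against 60 and 51 if housing 1 or 2 were the loose one. The weight rolled both ways. Now to the tray.

```bash
cat >> h.py <<'E'
TY=np.radians(13.); TC=np.array([.578,-.138,0])
def tray(up): 
    c=TC+[-.005*np.cos(TY),-.005*np.sin(TY),.025]; return pose(c,0,y=TY,up=up,updir=[0,0,1])
E
cat > te.py <<'E'
from h import *
import sys
up=float(sys.argv[1]); plan(*tray(up),int(sys.argv[2])); print(np.round(r.get_state()['joints'],2), ((cur()[0]-tray(0)[0])*1000).round(1))
E
python3 te.py .10 12
```

```text
err mm [ 41.9 429.9 130.3] deg [ -7.1   -0.61 -18.33] | row shift m [-0.0017  0.0355  0.0129] | 0.0378 turn [-0.59 -0.05 -1.53] | t 45.8 w 0.0441 F [ 0.6  0.7 -3.4]
[0.34 0.44 1.59 0.16 1.42 1.98] [ 53.5 425.3 240.6]
```

```bash
python3 te.py .22 9
```

```text
err mm [  1.9 428.8  17.2] deg [ -7.1   -0.61 -18.33] | row shift m [-0.0065  0.0472  0.0045] | 0.0479 turn [-0.79 -0.07 -2.04] | t 45.8 w 0.0441 F [ 0.6  0.7 -3.4]
[0.34 0.44 1.59 0.16 1.42 1.98] [ 53.5 425.3 240.6]
```

Emit:
jog_arm --series '[0.3, -0.003, 0.02, 0.002, -0.4, 0, -1, 0.3, -0.005, 0.038, 0.004, -0.7, 0, -1.7, 0.3, -0.006, 0.046, 0.004, -0.8, 0, -2, 0.3, -0.006, 0.047, 0.004, -0.8, 0, -2, 0.3, -0.006, 0.047, 0.004, -0.8, 0, -2, 0.3, -0.006, 0.047, 0.004, -0.8, 0, -2, 0.3, -0.006, 0.046, 0.004, -0.8, 0, -2, 0.3, -0.006, 0.04, 0.004, -0.8, 0, -2, 0.3, -0.005, 0.03, 0.003, -0.5, 0, -1.5, 0.3, -0.003, 0.015, 0.002, -0.3, 0, -0.8]'

```text
time: 47.05
tool_pos: [0.5688, -0.1083, 0.254]
tcp_rot: [3.039, 0.334, -0.522]
ft_force: [0.6, 0.3, -3.7]
width: 0.044
```

```bash
python3 te.py .06 8
```

```text
err mm [ 50.8  30.6 155.8] deg [-0.01 -0.47 -0.47] | row shift m [0.0064 0.0039 0.0195] | 0.0208 turn [-0.   -0.06 -0.06] | t 47.05 w 0.044 F [ 0.6  0.3 -3.7]
[-0.17  0.3   1.82 -0.13  1.34  1.23] [ -2.6  31.2 223.7]
```

Emit:
jog_arm --series '[0.3, 0.004, 0.005, 0.012, 0, -0.1, -0.1, 0.3, 0.007, 0.005, 0.02, 0, -0.1, -0.1, 0.3, 0.007, 0.004, 0.022, 0, -0.1, -0.1, 0.3, 0.007, 0.004, 0.022, 0, -0.1, -0.1, 0.3, 0.007, 0.004, 0.022, 0, 0, 0, 0.3, 0.006, 0.003, 0.018, 0, 0, 0, 0.3, 0.005, 0.002, 0.014, 0, 0, 0, 0.3, 0.002, 0, 0.006, 0, 0, 0, 0.3, 0, 0, 0, 0, 0, 0, 0.3, 0, 0, 0, 0, 0, 0]'

```text
time: 48.3
tool_pos: [0.5697, -0.1326, 0.0985]
tcp_rot: [3.037, 0.349, -0.54]
ft_force: [-0.0, -0.4, -3.1]
width: 0.0442
```

```bash
python3 te.py .0 6; python3 -c "
from h import *
snap('scene','s5.png')"
```

```text
err mm [23.6  7.3 63.9] deg [-0.12  0.14  0.13] | row shift m [0.0039 0.0012 0.0107] | 0.0114 turn [-0.02  0.02  0.02] | t 48.3 w 0.0442 F [-0.  -0.4 -3.1]
[-0.21  0.51  1.85 -0.16  1.1   1.23] [-1.8  6.9 68.2]
```

View pics/s5.png

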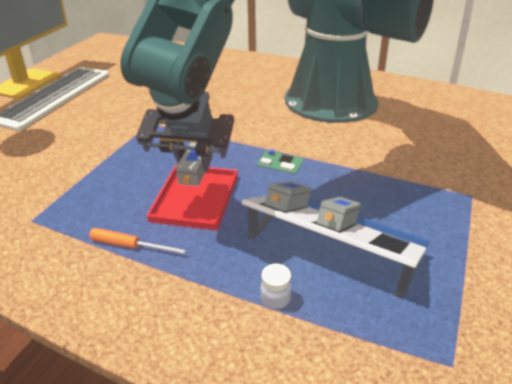

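Scene view: the housing at (190,165) is held over the tray (195,197), and the other two are on the rack at (288,195) and (340,212). The rest looks untouched. Lowering.

Emit:
jog_arm --series '[0.3, 0.003, 0.002, 0.007, 0, 0, 0, 0.3, 0.004, 0.002, 0.01, 0, 0, 0, 0.3, 0.004, 0.001, 0.011, 0, 0, 0, 0.3, 0.004, 0.001, 0.011, 0, 0, 0, 0.3, 0.003, 0.001, 0.009, 0, 0, 0, 0.3, 0.002, 0, 0.005, 0, 0, 0, 0.3, 0, 0, 0.002, 0, 0, 0, 0.3, 0, 0, 0, 0, 0, 0, 0.3, 0, 0, 0, 0, 0, 0, 0.3, 0, 0, 0, 0, 0, 0]'

```text
time: 49.6
tool_pos: [0.5719, -0.14, 0.0367]
tcp_rot: [3.037, 0.349, -0.537]
ft_force: [-0.7, -1.2, -4.0]
width: 0.0439
```

```bash
python3 te.py .0 1
```

```text
err mm [ 1.9 -0.5  6.1] deg [-0.08  0.06  0.11] | row shift m [ 0.0019 -0.0005  0.0061] | 0.0065 turn [-0.08  0.06  0.11] | t 49.6 w 0.0439 F [-0.7 -1.2 -4. ]
[-0.22  0.61  1.84 -0.17  1.01  1.24] [ 0.4 -0.5  6.4]
```

Emit:
jog_arm --series '[0.3, 0.0005, 0, 0.0015, 0, 0, 0, 0.3, 0.0005, 0, 0.0015, 0, 0, 0, 0.3, 0.0005, 0, 0.001, 0, 0, 0, 0.3, 0, 0, 0, 0, 0, 0, 0.3, 0, 0, 0, 0, 0, 0, 0.3, 0, 0, 0, 0, 0, 0, 0.3, 0, 0, 0, 0, 0, 0, 0.3, 0, 0, 0, 0, 0, 0, 0.3, 0, 0, 0, 0, 0, 0, 0.3, 0, 0, 0, 0, 0, 0]'

```text
time: 50.85
tool_pos: [0.5721, -0.14, 0.0325]
tcp_rot: [3.037, 0.349, -0.536]
ft_force: [-0.7, 0.3, -2.9]
width: 0.044
```

```bash
python3 te.py .0 1
```

```text
err mm [ 0.2 -0.6  2.2] deg [-0.07  0.02  0.11] | row shift m [ 0.0002 -0.0006  0.0022] | 0.0023 turn [-0.07  0.02  0.11] | t 50.85 w 0.044 F [-0.7  0.3 -2.9]
[-0.22  0.62  1.84 -0.17  1.01  1.24] [ 0.7 -0.5  2.2]
```

Emit:
jog_arm --series '[0.3, 0, 0, 0.001, 0, 0, 0, 0.3, 0, 0, 0, 0, 0, 0, 0.3, 0, 0, 0, 0, 0, 0, 0.55, 0, 0, 0, 0, 0, 0, 0.7, 0, 0, 0, 0, 0, 0, 0.7, 0, 0, 0, 0, 0, 0, 0.7, 0, 0, 0, 0, 0, 0, 0.7, -0.003, 0, -0.007, 0, 0, 0, 0.7, -0.005, 0, -0.014, 0, 0, 0, 0.7, -0.007, 0, -0.02, 0, 0, 0]'

```text
time: 52.1
tool_pos: [0.5715, -0.1402, 0.0775]
tcp_rot: [3.037, 0.349, -0.539]
ft_force: [0.2, 0.0, 0.3]
width: 0.0641
```

Emit:
jog_arm --series '[0.7, -0.01, 0, -0.028, 0, 0, 0, 0.7, -0.012, 0.005, -0.034, 0, 0, 0, 0.7, -0.012, 0.015, -0.034, 0, 3, 0, 0.7, -0.008, 0.03, -0.034, 0, 4, 0, 0.7, 0, 0.04, -0.02, 0, 4, 0, 0.7, 0, 0.045, -0.01, 0, 3, 0, 0.7, 0, 0.045, 0, 0, 0, 0, 0.7, 0, 0.045, 0, 0, 0, 0, 0.7, 0, 0.03, 0, 0, 0, 0, 0.7, 0, 0.01, 0, 0, 0, 0]'

```text
time: 53.35
tool_pos: [0.6437, -0.4038, 0.2707]
tcp_rot: [3.1, 0.359, -0.13]
ft_force: [-1.4, 0.3, 0.0]
width: 0.064
```

```bash
python3 -c "
from h import *
snap('top','t6.png'); snap('scene','s6.png'); print(np.round(r.get_state()['joints'],2),r.get_state()['time'],r.get_state()['width'])"
```

```text
[-0.57  0.45  1.55 -0.07  1.2   0.8 ] 53.45 0.06416987140903306
```

View pics/t6.png

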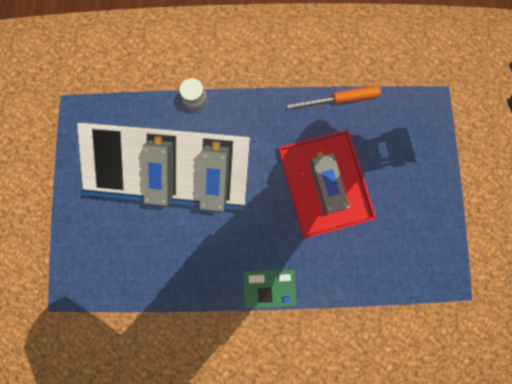

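View pics/s6.png

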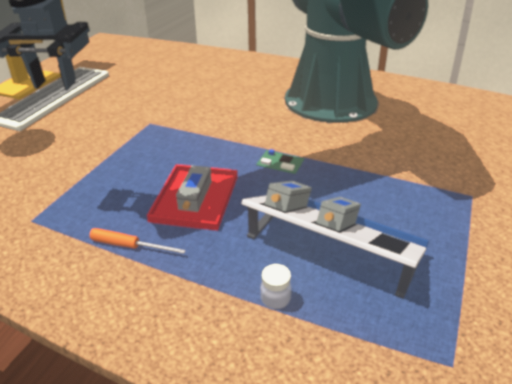

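Top view: the housing lies flat, patch up, in the tray at (330,183). The other two are in their lanes with patches at (154,176) and (213,182), as before. The board, jar and screwdriver have not moved, and the arm is clear. Handing in.

```bash
python3 -c "
from h import *
print(r.hand_in(), r.get_state()['time'])"
```

```text
the job is handed in; nothing more can be done
the job is handed in; nothing more can be done
```

I picked up all three housings one at a time and tipped each end down well above the rack. The loose weight is in the third one, from the left lane. It now lies flat, top up, in the red tray, and the other two are back in their lanes, top up. I handed the job in at about 53 s of the 72 s allowed.

- **Loose weight:** the third housing's balance shifted one way when tipped connector-down and back when tipped the other way. The other two showed no shift beyond the noise. A joint fit over all the readings clearly favoured it (chi-square 17, against 60 and 51 if it were the first or second).
- **Weaker than expected:** the shift came out at about 0.05 N m, less than the stated 0.08, with noise of about 0.01. The identification rests on the shift going both ways and on the comparison with the other two, not on the exact size.
- **Final pictures:** the housings are where they should be, the board, jar and screwdriver have not moved, and the arm is clear.
- **First grasp attempt:** the tool, held square to the slope, reached joint 5's lower limit. It read 0.306 against the 0.31 rad limit, which may be noise. I backed off and gripped each housing with the tool tilted 20° about the jaw axis instead. No wrist force reading exceeded about 5 N at any point.

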